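# Start the key machine on the clamped key

### The job

A key and a blank are already clamped in the key-cutting machine: set it going with your closed fingertips, picking nothing up. In this order, press the machine's mains rocker over to its on side (the end that stands up), press the carriage-lock plunger fully down, push the raised clear shield down until it is fully shut, then press the start button (the small flat one, not the mushroom stop) on the push-button station, let it spring back and move clear. Do not press the stop or swing the shield further open, and leave the station and everything lying about where they are.

Things in the scene. Friction and masses are not known exactly. Their poses are not given: they have to be found in the camera images.
- machine: Key-cutting machine bolted to the bench: grey base 300 x 340 x 62 mm high, orange motor housing along its back, top at 158 mm. Origin: centre of its underside. x points to its back (away from the robot), y to its left as the robot sees it, z up; position and yaw vary. Mains rocker on a pod at its front left, plunger at its front right (the two 276 mm apart), shield hinged on the housing.
- mains (a joint): Mains rocker, rad: 0 = off, 0.28 = fully on (counts as on above 0.21). It turns about the machine's y and stays where it is left.
- mains_on_end (a point): Point on top of the black rocker's ON half, 13 mm from its pivot. Rocker 36 mm along machine x, 24 mm wide, bezel 46 x 32 mm. The ON half (18 mm long) is the one away from the robot and stands up 5 mm at first. Press it down 4 to 5 mm here or nearer its end, about 4 N. When on, this half is level, 100 mm above the bench, 5 mm above the bezel. Only the raised shield stands above 145 mm nearby.
- carriage_lock (a joint): Carriage-lock plunger, m: 0 = up (locked), 0.008 = fully down (counts as down above 0.006). Stays where it is left; as it goes down the carriage moves up to 12 mm towards the cutter by itself.
- lock_top (a point): Centre of the top of the plunger: knurled steel cap 22 mm across on a grey round boss at the machine's front right, top 112 mm above the bench when up, 104 mm when down, then still 12 mm proud of the boss (boss top at 92 mm). Takes about 4 N straight down.
- shield (a joint): Clear shield's angle, rad: 0 = shut (pane level; counts as shut below 0.06), starts raised at 1.15 to 1.40; growing means opening. Stiff hinge: it stays where it is left and takes about 2 to 3 N at the free edge.
- shield_edge (a point): Middle of the shield's free edge, on the outer face (upper when shut). Clear pane 155 mm long from hinge to free edge, 230 mm wide along machine y, 4 mm thick, aluminium trim at sides and edge; a clear skirt 34 mm deep bent from the free edge to the inner side (down when shut, towards the robot when raised). Shut, the upper face is 168 mm above the bench, over vises with black wing knobs.
- shield_hinge (a point): Middle of the shield's hinge line, along machine y, on the underside of the pane, 164 mm above the bench, 50 mm behind the machine's origin. Raised, the pane leans from here up and a little towards the robot: push it from behind and above, towards the robot and down. The housing's top, 158 mm high, lies behind the hinge.
- station: Loose two-button station on the bench to the left or right of the machine (differs): grey box 136 x 76 mm, top 54 mm above the bench, about 0.9 kg. Origin: centre of its underside; x along its long side away from the robot, z up. Start button at x = -30 mm, stop at x = +30 mm. Not to be lifted, tipped or shifted.
- start (a joint): Start button, m: 0 = out, 0.006 = fully in; sprung, fully in takes 5 N. Counts as pressed beyond 0.004.
- start_top (a point): Centre of the flat top of the start button: black, 28 mm across, at the end of the station nearer the robot; top 70 mm above the bench, 12 mm above its aluminium collar of 38 mm.
- stop (a joint): Stop button, m: 0 = out, 0.006 = in. Leave alone.
- stop_top (a point): Top of the stop button: black domed mushroom head 40 mm across, top 84 mm above the bench, 60 mm from the start button, at the far end of the station.
- blank_tray: Bystander: loose grey tray of key blanks, 140 x 95 x 32 mm, on the other side of the machine from the station. Origin: centre of its underside.
- padlock: Bystander: brass padlock, 30 x 40 x 18 mm, lying on the machine's front deck between pod and plunger. Origin: underside.
- cylinder: Bystander: brass and steel lock cylinder, 64 mm long, 33 mm high, on the machine's front deck between pod and plunger. Origin: underside.
- tin: Bystander: brass-coloured open tin of springs and pins, 85 x 125 x 30 mm, on the bench in front of the machine. Origin: underside.
- file: Bystander: file with wooden handle, 210 mm long, on the bench in front of the machine. Origin: underside.
- screwdriver: Bystander: black-handled screwdriver, 160 mm long, lying crosswise beside the back half of the machine, to the right. Origin: underside.
- oil: Bystander: amber oil bottle, 44 mm across, 125 mm tall, beside the back half of the machine, to the left. Origin: underside.
Not all that is in view belongs to the job. What is shaped like the station but blue is not meant.

How it is judged:
By the outcome, as a careful person would: the job done as asked, in the order asked, and still so for the second after the job is handed in, with the robot touching nothing.
It also fails if it takes over 64 s, if anything falls off the work surface, if the arm or the gripper's body presses on something with over 40 N, if the wrist force passes 120 N, or if a joint passes its speed limit or range.

### The arm

A 6-joint arm with a two-finger parallel gripper is mounted at the origin on the work surface. World frame = base frame: x ahead of the robot, y to its left, z up, the work surface at z = 0. Lengths are in m, angles in rad, forces in N, time in s.
With the tool pointing down it reaches from about 0.35 to 0.925 m from the base axis. Payload 6.4 kg.
Tool frame: the origin (TCP) lies at the very end of the fingers, on their centre line; the grasp point (between the pads) lies r.pinch_z behind it (r.pinch_z is the distance from the TCP to the grasp point, in m); z points along the fingers, y is the line along which they close (so a half turn about z gives the same grasp; the last joint's range is limited). The gripper opens to 85 mm and grips with 20 to 120 N. Pads are 22 mm wide; open, the fingers measure 114 mm over their backs; the gripper's body (76 mm by 85 mm) begins 54 mm behind the grasp point. The pads swing forward as they close: fully open they stand 13 mm farther back than shut.
Start: joints at [1.055, 0.245, 1.558, -0, 1.339, -0.174], TCP at [0.218, 0.612, 0.231] pointing down, gripper open.
Joint ranges: [-3.13, 3.13], [-1.02, 2.26], [0.13, 2.54], [-0.95, 4.09], [0.21, 2.88], [-2.74, 2.74]. Speed limits (rad/s): [2.57, 2.57, 3.14, 3.14, 3.14, 3.14].

### API

Orientations are given as a unit quaternion [w, x, y, z].
In Python, from rig import sensors, optics, r gives the robot as it stands. The module is installed in compiled form; this text tells all that it offers.
- The arm moves only by the tool play_rows, never from a script. Its arguments are lists of equal length, an entry for each row: "delta_pos": the shift along the world's x, y, z in cm, a list of three; "angular": the turn, a rotation vector about the world's x, y, z in degrees, a list of three; "gripper": the closure in counts, from 0 (fully open) to 255 (shut). In form: {"delta_pos": [[tx, ty, tz], ...], "angular": [[wx, wy, wz], ...], "gripper": [gripper, ...]}. A call has 1 to 5 rows; each row shifts and turns the commanded pose from where the row before left it; what a row does not reach is not made up. A row lasts 1/12 s, in which the tool goes at most 41.7 mm and 7.16 degrees, less where a joint would pass 70% of its speed; a pose out of reach is approached as far as the arm can. A call is refused whole if a number of a shift passes 4.17 or a number of a turn 7.16, either way. A call with a gripper value outside its range is refused whole. The fingers move at their own pace and stop on an object; "force" is the grip in N (left out, the last holds). Time passes only in rows, so rows that do not move let the fingers close. It gives the time, the measured TCP pose, the force, the opening and the grip force at its end, in the units of the state.
- sensors.get_state(): the state, without advancing time (a new reading comes with each control period).
- optics.camera(name): name is "side" or "top"; returns (picture, depth): 384x512x3 uint8, blue, green, red; 384x512 float32, m along the optical axis (not along the pixel's ray), 0 where there is no reading.
- optics.camera_params(name): a dict with "fov_y" (degrees; the focal length in pixels is half the picture's height over the tangent of half this angle, whatever the lens; pixels are square), "cx", "cy" (the principal point, pixels), "k1" (the pictures are not rectified: a ray, as slopes to the right and down, at radius r is drawn at 1 + k1 r^2 times it, then the intrinsics apply), "R" (3x3) and "t" (3): a world point X has camera coordinates R X + t. Camera axes: x right, y down, z forward; pixel columns grow to the right and rows downward; lengths in m; the calibration is good to about 2 mm. A picture is of the moment at which its call begins. camera_params takes no time and is no camera call.
- r.finish_job(): hands the job in; it is judged then, once.
The state is a dict: "t": time; "joint_positions": joint angles; "joint_vel": joint speeds; "tau": joint torques, N m; "position": TCP position; "tcp_rot": TCP orientation; "wrist_force": force on the tool from outside, world axes, zero at the start; "wrist_torque": the same for the moment, N m; "opening": opening from 0.0 (shut) to 1.0 (fully open); "grip_force": force on a finger pad.
Only numpy, scipy, OpenCV 4.12 (cv2) and the standard library are available. Lean on these libraries where they do the work, as an engineer would, in place of code of your own. Each camera call takes 0.05 s, during which the arm holds its last target. There are 200 camera calls.

## Working session

There is one attempt and no reset: what is moved stays moved. The work goes in short steps, Python scripts to look and compute and a tool call to move; the robot and the scene stay as the last step left them, time stands still between calls to the robot, and variables do not carry over. Pictures are saved under pics/ and viewed, at most 10 in all, crops included, and the job is handed in when it is done.

Besides the shell and the picture viewer there is one more tool, called after "Call:" by a JSON object that holds its "name" and its "arguments". play_rows: Moves the arm, as the interface text tells. Its arguments: {"type":"object","properties":{"delta_pos":{"type":"array","items":{"type":"array","items":{"type":"number"}}},"angular":{"type":"array","items":{"type":"array","items":{"type":"number"}}},"gripper":{"type":"array","items":{"type":"number"}},"force":{"type":"number"}},"required":["delta_pos","angular","gripper"]}

```bash
mkdir -p pics; cat > h.py <<'E'
import numpy as np, cv2
from rig import sensors, optics, r
def ray(n,u,v):
    p=optics.camera_params(n); f=192/np.tan(np.radians(p['fov_y'])/2)
    K=np.array([[f,0,p['cx']],[0,f,p['cy']],[0,0,1]])
    d=cv2.undistortPoints(np.array([[[u,v]]],float),K,np.array([p['k1'],0,0,0.]))[0,0]
    R=np.array(p['R']);t=np.array(p['t']); return -R.T@t, R.T@np.array([d[0],d[1],1])
def plane(n,u,v,z):
    o,d=ray(n,u,v); return o+d*(z-o[2])/d[2]
def dpt(n,u,v,D): 
    o,d=ray(n,u,v); return o+d*D[int(round(v)),int(round(u))]
E
python3 - <<'E'
from h import *
for n in('top','side'):
    im,D=optics.camera(n); cv2.imwrite(f'pics/{n}.png',cv2.resize(im,(800,600),interpolation=cv2.INTER_CUBIC)); np.save(n+'D.npy',D); cv2.imwrite(n+'0.png',im)
    p=optics.camera_params(n); print(n,-np.array(p['R']).T@np.array(p['t']),p['fov_y'],p['k1'])
print(sensors.get_state(), r.pinch_z)
E
```

```text
top [0.3111103  0.03630234 1.09709695] 52.6375870470855 0.023496591936634826
side [0.3113421  0.74276191 1.03235076] 50.59999548150004 -0.009833843443439454
{'t': 0.1, 'joint_positions': array([ 1.05491524e+00,  2.45720241e-01,  1.55890055e+00, -2.81066769e-05,
        1.33870936e+00, -1.74093120e-01]), 'joint_vel': array([ 1.32482111e-03, -8.94390683e-04, -3.23467517e-03, -9.75777017e-04,
        1.90395040e-05,  1.14678618e-03]), 'tau': array([-5.73820125e-04, -4.30676508e+01, -3.27126038e+01, -1.93644269e-04,
        2.87148461e-03,  1.18450538e-05]), 'position': array([0.21760506, 0.61195571, 0.23030133]), 'tcp_rot': array([-2.80930653e-04,  1.70060115e-01,  9.85433307e-01, -8.22189867e-04]), 'wrist_force': array([-0.44512223, -0.79645177,  0.00956816]), 'wrist_torque': array([ 0.04289499,  0.01261757, -0.00593096]), 'grip_force': 0.0, 'opening': 1.0033578989224676} 0.0187
```

View pics/top.png

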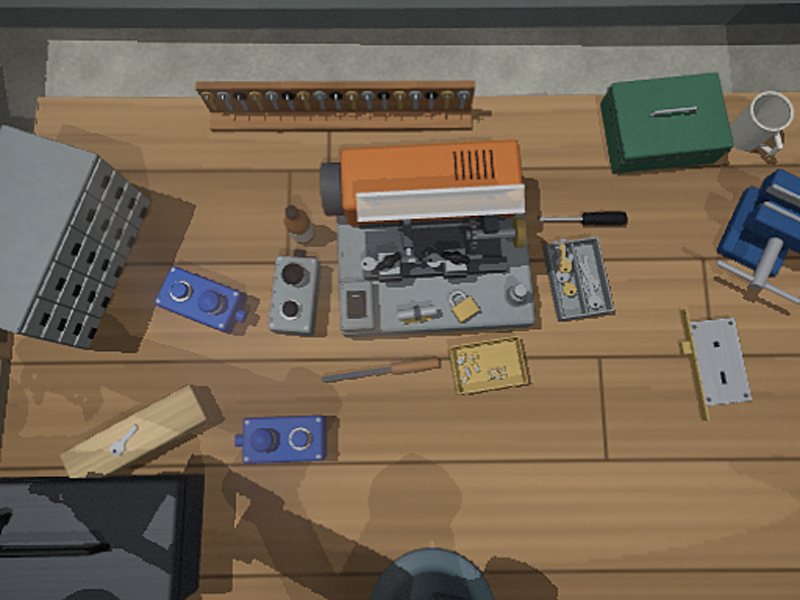

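View pics/side.png

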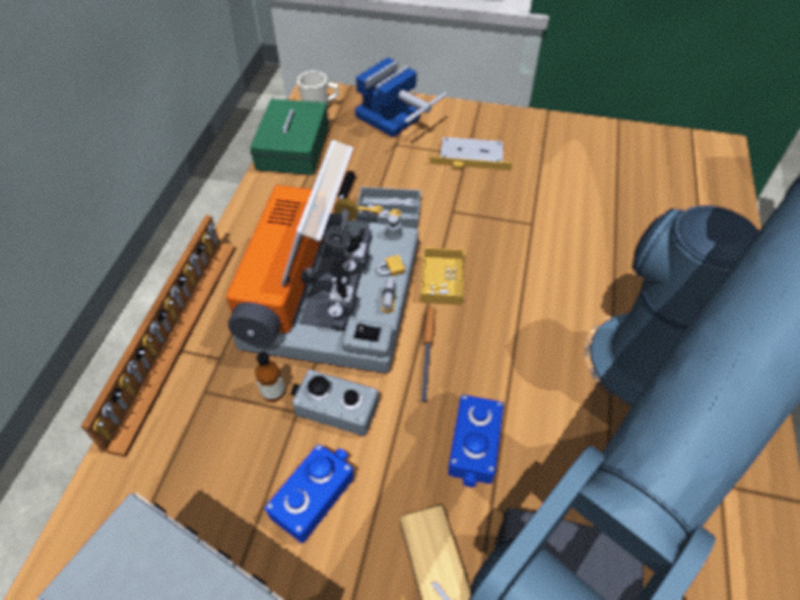

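The top view (800 px scale) shows the rocker at (356,303), plunger (518,292), start (290,309), stop (293,273), and the raised shield edge at about y=190-215, x=357-525. The grey station is to the left of the machine. Next I refine these on a crop and compute positions.

```bash
python3 - <<'E'
from h import *
im=cv2.imread('top0.png');D=np.load('topD.npy');S=1/1.5625
cv2.imwrite('pics/crop.png',cv2.resize(im[85:220,165:360],None,fx=4,fy=4,interpolation=cv2.INTER_CUBIC))
for nm,u,v,z in [('rocker',356,303,.1),('plunger',518,292,.112),('start',290,309,.07),('stop',293,273,.084),('fl',342,334,.062),('fr',535,328,.062)]:
    print(nm,plane('top',u*S,v*S,z).round(4),dpt('top',u*S,v*S,D).round(4))
for u,v in [(357,192),(357,219),(524,186),(524,212),(440,189),(440,215),(440,205),(360,170),(440,165)]: print(u,v,dpt('top',u*S,v*S,D).round(4))
E
```

```text
rocker [0.5142 0.1207 0.1   ] [0.5137 0.1206 0.1022]
plunger [ 0.5275 -0.1496  0.112 ] [ 0.527  -0.1492  0.1141]
start [0.511  0.2366 0.07  ] [0.511  0.2366 0.07  ]
stop [0.5711 0.2303 0.084 ] [0.5716 0.2306 0.0821]
fl [0.4677 0.1478 0.062 ] [ 0.4775  0.1547 -0.0025]
fr [ 0.4745 -0.1856  0.062 ] [ 0.4845 -0.1992 -0.0014]
357 192 [0.6863 0.1148 0.1602]
357 219 [0.6579 0.1188 0.1102]
524 186 [ 0.6326 -0.1268  0.3105]
524 212 [ 0.6873 -0.1774  0.0557]
440 189 [ 0.6292 -0.0114  0.3109]
440 215 [ 0.5957 -0.0113  0.3004]
440 205 [ 0.6082 -0.0112  0.3056]
360 170 [0.727  0.1105 0.154 ]
440 165 [ 0.7316 -0.0213  0.1609]
```

View pics/crop.png

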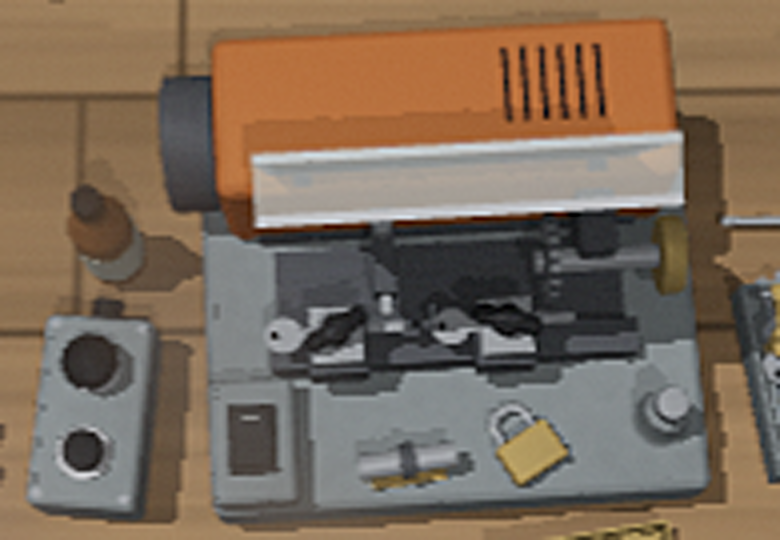

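```bash
python3 - <<'E'
from h import *
im=cv2.imread('top0.png');D=np.load('topD.npy')
c=lambda x,y:(165+x/4,85+y/4)
for nm,x,y,z in [('bezel',252.5,438.5,.095),('on mark',252,416,.104),('plunger',673,408,.112),('start',84,451,.07),('stop',91,361,.084),('st nl',30,508,.054),('st nr',142,513,.054),('st fl',47,318,.054),('st fr',155,320,.054)]:
    print(nm,plane('top',*c(x,y),z).round(4))
for x in(290,400,550,650):
  col=[dpt('top',*c(x,y),D).round(3) for y in range(130,236,6)]
  print(x,[tuple(p[[0,2]].tolist()) for p in col if p[2]>.28])
E
```

```text
bezel [0.5133 0.1204 0.095 ]
on mark [0.5265 0.12   0.104 ]
plunger [ 0.5271 -0.154   0.112 ]
start [0.511  0.2355 0.07  ]
stop [0.5696 0.2296 0.084 ]
st nl [0.4752 0.2741 0.054 ]
st nr [0.4709 0.1984 0.054 ]
st fl [0.6083 0.2664 0.054 ]
st fr [0.6061 0.1917 0.054 ]
290 [(0.623, 0.314), (0.621, 0.311), (0.618, 0.309), (0.616, 0.308), (0.612, 0.308), (0.609, 0.308), (0.606, 0.307), (0.603, 0.304), (0.6, 0.303), (0.597, 0.302), (0.594, 0.303), (0.591, 0.301)]
400 [(0.626, 0.313), (0.624, 0.311), (0.621, 0.31), (0.617, 0.31), (0.615, 0.307), (0.612, 0.307), (0.608, 0.308), (0.606, 0.304), (0.603, 0.304), (0.6, 0.302), (0.597, 0.303), (0.594, 0.301)]
550 [(0.629, 0.312), (0.627, 0.309), (0.625, 0.307), (0.62, 0.309), (0.618, 0.306), (0.614, 0.307), (0.612, 0.306), (0.609, 0.304), (0.606, 0.302), (0.603, 0.301), (0.6, 0.301), (0.597, 0.299)]
650 [(0.632, 0.312), (0.628, 0.313), (0.626, 0.311), (0.622, 0.313), (0.621, 0.306), (0.618, 0.306), (0.615, 0.305), (0.611, 0.305), (0.608, 0.304), (0.605, 0.304), (0.602, 0.303), (0.599, 0.301)]
```

Call:
{"name": "play_rows", "arguments": {"delta_pos": [[2,-4,0],[2,-4,0],[2,-4,0],[2,-4,0],[2,-4,0]], "angular": [[0,0,4.2],[0,0,4.2],[0,0,4.2],[0,0,4.2],[0,0,4.2]], "gripper": [255,255,255,255,255]}}

```text
t: 0.52
position: [0.3111, 0.4242, 0.2307]
tcp_rot: [-0.0, -0.015, 1.0, -0.0]
wrist_force: [1.9, 0.2, 0.4]
opening: 0.297
grip_force: 0.0
```

Call:
{"name": "play_rows", "arguments": {"delta_pos": [[2.4,-3.3,0],[2.4,-3.3,0],[2.4,-3.3,0],[2.4,-3.3,0],[2.4,-3.3,0]], "angular": [[0,0,0],[0,0,0],[0,0,0],[0,0,0],[0,0,0]], "gripper": [255,255,255,255,255]}}

```text
t: 0.93
position: [0.4315, 0.2592, 0.2311]
tcp_rot: [-0.0, -0.012, 1.0, -0.0]
wrist_force: [0.4, 0.4, 0.2]
opening: -0.005
grip_force: 0.0
```

Call:
{"name": "play_rows", "arguments": {"delta_pos": [[2.4,-3.3,0],[2.4,-3.3,0],[2.4,-3.3,-2],[1.8,-2.8,-2],[0,0,-2]], "angular": [[0,0,0],[0,0,0],[0,0,0],[0,0,0],[0,0,0]], "gripper": [255,255,255,255,255]}}

```text
t: 1.35
position: [0.522, 0.1323, 0.1727]
tcp_rot: [0.001, -0.01, 1.0, -0.001]
wrist_force: [-0.2, 0.6, 0.5]
opening: 0.002
grip_force: 0.0
```

Call:
{"name": "play_rows", "arguments": {"delta_pos": [[0,0,-3],[0,0,-1],[0,0,0],[0,0,0]], "angular": [[0,0,0],[0,0,0],[0,0,0],[0,0,0]], "gripper": [255,255,255,255]}}

```text
t: 1.68
position: [0.5188, 0.1371, 0.133]
tcp_rot: [-0.0, -0.013, 1.0, -0.0]
wrist_force: [0.5, 0.4, -0.1]
opening: -0.001
grip_force: 0.0
```

Call:
{"name": "play_rows", "arguments": {"delta_pos": [[0.9,-1.7,0],[0,0,-1.5],[0,0,0],[0,0,0]], "angular": [[0,0,0],[0,0,0],[0,0,0],[0,0,0]], "gripper": [255,255,255,255]}}

```text
t: 2.02
position: [0.5283, 0.1202, 0.1191]
tcp_rot: [0.0, -0.013, 1.0, 0.0]
wrist_force: [-0.6, 0.1, -0.2]
opening: -0.001
grip_force: 0.0
```

```bash
python3 - <<'E'
from h import *
im,D=optics.camera('top'); a=cv2.resize(im[130:240,180:300],None,fx=5,fy=5,interpolation=cv2.INTER_CUBIC)[:550,:600]
cv2.imwrite('pics/c2.png',a); print(sensors.get_state()['position'])
E
```

```text
[0.52853283 0.12032457 0.11934178]
```

View pics/c2.png

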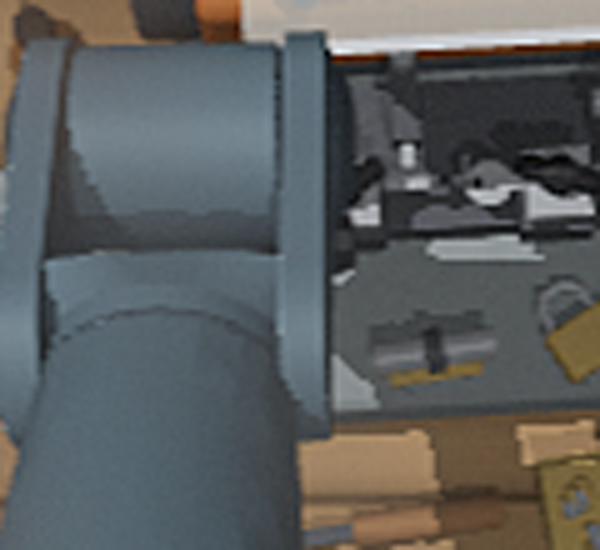

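The top view is blocked by the wrist, which sits just clear of the shield (image row ~50). I'll press and go by force.

Call:
{"name": "play_rows", "arguments": {"delta_pos": [[0,0,-1.2],[0,0,-0.3],[0,0,-0.3],[0,0,0],[0,0,0]], "angular": [[0,0,0],[0,0,0],[0,0,0],[0,0,0],[0,0,0]], "gripper": [255,255,255,255,255]}}

```text
t: 2.48
position: [0.5285, 0.12, 0.1003]
tcp_rot: [0.0, -0.012, 1.0, 0.0]
wrist_force: [2.7, 0.7, 3.0]
opening: 0.004
grip_force: 1.3
```

```bash
python3 - <<'E'
from h import *
im,D=optics.camera('side'); a=cv2.resize(im[80:260,120:360],None,fx=3.3,fy=3.3,interpolation=cv2.INTER_CUBIC)
cv2.imwrite('pics/c3.png',a[:600,:800])
E
```

```text
(no output)
```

View pics/c3.png

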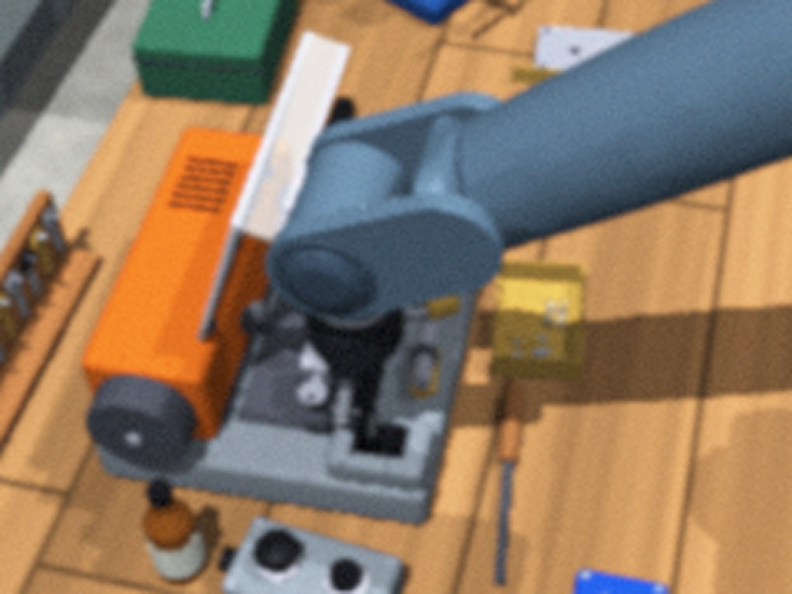

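The side view shows the closed fingertips on the far half of the rocker at about (355,430), and the shield still raised. I'll push a little further to bottom it out.

Call:
{"name": "play_rows", "arguments": {"delta_pos": [[0,0,-0.15],[0,0,-0.15],[0,0,0]], "angular": [[0,0,0],[0,0,0],[0,0,0]], "gripper": [255,255,255]}}

```text
t: 2.78
position: [0.5287, 0.12, 0.0998]
tcp_rot: [-0.0, -0.013, 1.0, -0.0]
wrist_force: [-6.9, 0.2, 21.0]
opening: 0.0
grip_force: 10.0
```

Call:
{"name": "play_rows", "arguments": {"delta_pos": [[0,0,3],[0,-1,2],[0,-3,0],[0,-3,0],[0,-3,0]], "angular": [[0,0,0],[0,0,0],[0,0,0],[0,0,0],[0,0,0]], "gripper": [255,255,255,255,255]}}

```text
t: 3.2
position: [0.5268, 0.0191, 0.1465]
tcp_rot: [-0.001, -0.013, 1.0, 0.0]
wrist_force: [0.7, -0.3, -0.8]
opening: -0.002
grip_force: 0.0
```

Call:
{"name": "play_rows", "arguments": {"delta_pos": [[0,-3.5,0],[0,-3.5,0],[0,-3.5,0],[0,-3.5,0],[0,-3.4,0]], "angular": [[0,0,0],[0,0,0],[0,0,0],[0,0,0],[0,0,0]], "gripper": [255,255,255,255,255]}}

```text
t: 3.62
position: [0.5265, -0.1554, 0.1459]
tcp_rot: [-0.002, -0.012, 1.0, 0.001]
wrist_force: [1.3, -0.1, 0.0]
opening: -0.003
grip_force: 0.0
```

Call:
{"name": "play_rows", "arguments": {"delta_pos": [[0,0,0],[0,0,0]], "angular": [[0,0,0],[0,0,0]], "gripper": [255,255]}}

```text
t: 3.78
position: [0.5269, -0.1551, 0.146]
tcp_rot: [-0.001, -0.011, 1.0, 0.001]
wrist_force: [0.4, -0.7, -0.7]
opening: 0.002
grip_force: 0.0
```

```bash
python3 - <<'E'
from h import *
im,D=optics.camera('top'); a=cv2.resize(im[160:220,215:345],None,fx=5,fy=5,interpolation=cv2.INTER_CUBIC)
b,Db=optics.camera('side'); b=cv2.resize(b[100:240,190:320],None,fx=3,fy=3,interpolation=cv2.INTER_CUBIC)
c=np.zeros((300,800,3),np.uint8); c[:300,:650]=a; c2=np.zeros((300,800,3),np.uint8)
b=cv2.resize(b,(280,300)); c2[:,:280]=b; cv2.imwrite('pics/c4.png',np.vstack([c,c2]))
E
```

```text
(no output)
```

View pics/c4.png

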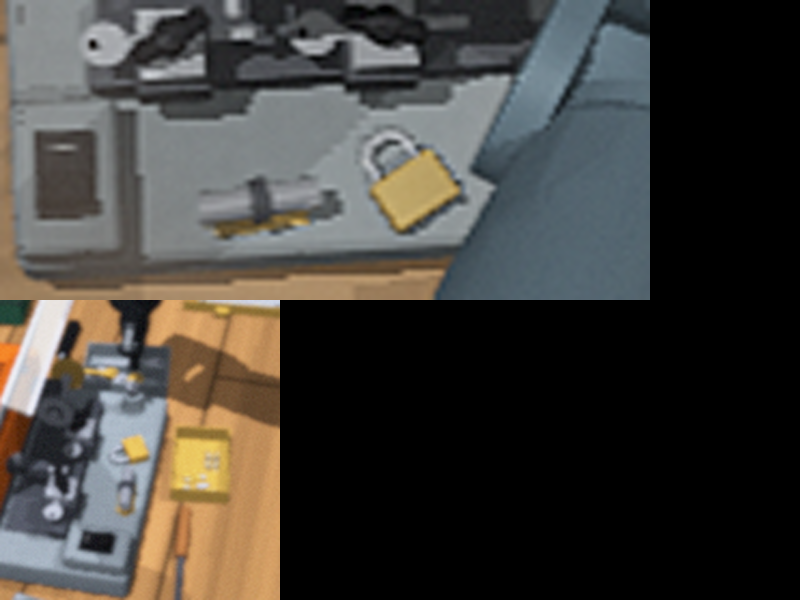

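The top crop shows the rocker at (68,172) with bystanders undisturbed. In the side crop the fingers are above the plunger at (130,380). I press the plunger now.

Call:
{"name": "play_rows", "arguments": {"delta_pos": [[0,0,-2],[0,0,-1.2],[0,0,-0.5],[0,0,-0.3],[0,0,-0.2]], "angular": [[0,0,0],[0,0,0],[0,0,0],[0,0,0],[0,0,0]], "gripper": [255,255,255,255,255]}}

```text
t: 4.3
position: [0.5276, -0.153, 0.1046]
tcp_rot: [-0.001, -0.013, 1.0, 0.001]
wrist_force: [-2.2, 1.9, 3.3]
opening: 0.002
grip_force: 2.0
```

Call:
{"name": "play_rows", "arguments": {"delta_pos": [[0,0,-0.15],[0,0,0]], "angular": [[0,0,0],[0,0,0]], "gripper": [255,255]}}

```text
t: 4.47
position: [0.5282, -0.1538, 0.104]
tcp_rot: [0.0, -0.013, 1.0, 0.0]
wrist_force: [-1.5, 1.4, 3.5]
opening: -0.001
grip_force: 1.7
```

Call:
{"name": "play_rows", "arguments": {"delta_pos": [[0,0,-0.15],[0,0,-0.1],[0,0,0]], "angular": [[0,0,0],[0,0,0],[0,0,0]], "gripper": [255,255,255]}}

```text
t: 4.72
position: [0.5284, -0.1539, 0.1039]
tcp_rot: [-0.0, -0.013, 1.0, 0.0]
wrist_force: [-9.4, 5.6, 19.2]
opening: -0.001
grip_force: 9.6
```

Call:
{"name": "play_rows", "arguments": {"delta_pos": [[0,0,3.5],[0,0,4],[0,0,4],[0,0,4],[0,0,4]], "angular": [[0,0,0],[0,0,0],[0,0,0],[0,0,0],[0,0,0]], "gripper": [255,255,255,255,255]}}

```text
t: 5.13
position: [0.5279, -0.1542, 0.2981]
tcp_rot: [0.001, -0.012, 1.0, -0.0]
wrist_force: [2.4, -0.3, 0.3]
opening: 0.003
grip_force: 0.0
```

Call:
{"name": "play_rows", "arguments": {"delta_pos": [[0,0,4],[0,0,4],[0,0,4],[0,0,0],[0,0,0]], "angular": [[0,0,0],[0,0,0],[0,0,0],[0,0,0],[0,0,0]], "gripper": [255,255,255,255,255]}}

```text
t: 5.55
position: [0.529, -0.1547, 0.4196]
tcp_rot: [0.003, -0.012, 1.0, -0.002]
wrist_force: [-0.3, -0.9, -1.0]
opening: -0.0
grip_force: 0.0
```

```bash
python3 - <<'E'
from h import *
s=sensors.get_state();print(s['position'],s['joint_positions'].round(3))
b,D=optics.camera('side'); S=[]
for v in range(0,384,4):
  for u in range(0,512,4):
    if D[v,u]>0:
      p=dpt('side',u,v,D); S.append(p)
S=np.array(S)
# arm points in a vertical slab about the arm plane
for x in np.arange(.1,.75,.05):
    m=(abs(S[:,0]-x)<.025)&(S[:,2]>.33)&(S[:,1]<.1); 
    if m.any(): print(x.round(2),S[m,2].min().round(3),S[m,2].max().round(3),S[m,1].max().round(3))
E
```

```text
[ 0.52900356 -0.15472954  0.41961271] [-0.49  -0.083  1.569 -0.     1.648 -2.086]Traceback (most recent call last):
  File "<stdin>", line 7, in <module>
  File "h.py", line 11, in dpt
    o,d=ray(n,u,v); return o+d*D[int(round(v)),int(round(u))]
        ~~~^^^^^^^
  File "h.py", line 4, in ray
    p=optics.camera_params(n); f=192/np.tan(np.radians(p['fov_y'])/2)
ValueError: time passes only in moves, steps and waits
```

```bash
python3 - <<'E'
from h import *
p=optics.camera_params('side'); b,D=optics.camera('side')
f=192/np.tan(np.radians(p['fov_y'])/2); v,u=np.mgrid[0:384:3,0:512:3]; d=D[v,u]
C=np.stack([(u-p['cx'])/f*d,(v-p['cy'])/f*d,d],-1)[d>0]
S=(C-np.array(p['t']))@np.array(p['R'])
for x in np.arange(.1,.75,.05):
    m=(abs(S[:,0]-x)<.025)&(S[:,2]>.33)&(S[:,1]<.1)&(S[:,1]>-.3)
    if m.any(): print(x.round(2),S[m,2].min().round(3),S[m,2].max().round(3),S[m,1].max().round(3))
E
```

```text
0.1 0.727 0.737 0.1
0.15 0.637 0.728 0.1
0.2 0.642 0.716 0.097
0.25 0.634 0.702 0.066
0.3 0.633 0.685 0.04
0.35 0.632 0.668 0.012
0.4 0.63 0.644 -0.025
0.5 0.427 0.583 -0.092
0.55 0.429 0.582 -0.093
```

Call:
{"name": "play_rows", "arguments": {"delta_pos": [[3.4,2.9,0],[3.4,2.9,0],[3.4,2.9,0],[3.4,2.9,0],[3.5,2.7,0]], "angular": [[0,0,0],[0,0,0],[0,0,0],[0,0,0],[0,0,0]], "gripper": [255,255,255,255,255]}}

```text
t: 6.07
position: [0.6885, -0.0188, 0.413]
tcp_rot: [-0.002, -0.012, 1.0, 0.0]
wrist_force: [0.8, -1.2, 0.5]
opening: 0.001
grip_force: 0.0
```

Call:
{"name": "play_rows", "arguments": {"delta_pos": [[0,0,0],[0,0,0],[0,0,0]], "angular": [[0,0,0],[0,0,0],[0,0,0]], "gripper": [255,255,255]}}

```text
t: 6.32
position: [0.6874, -0.0206, 0.4136]
tcp_rot: [-0.002, -0.012, 1.0, 0.0]
wrist_force: [0.1, 0.5, 0.7]
opening: -0.001
grip_force: 0.0
```

Call:
{"name": "play_rows", "arguments": {"delta_pos": [[0.5,0.8,-3],[0,0,-3],[0,0,-3],[0,0,-3],[0,0,0]], "angular": [[0,0,0],[0,0,0],[0,0,0],[0,0,0],[0,0,0]], "gripper": [255,255,255,255,255]}}

```text
t: 6.73
position: [0.6887, -0.0133, 0.288]
tcp_rot: [-0.006, -0.011, 1.0, 0.001]
wrist_force: [-0.4, -1.1, -2.0]
opening: 0.001
grip_force: 0.0
```

```bash
python3 - <<'E'
from h import *
im,D=optics.camera('side'); a=cv2.resize(im[80:240,120:330],None,fx=3.5,fy=3.5,interpolation=cv2.INTER_CUBIC)
cv2.imwrite('pics/c5.png',a)
for th in np.arange(1.28,-.09,-.09): print(th.round(2), (100*(.6685-.13*np.cos(th)+.004*np.sin(th)+.011)).round(1),(100*(.164+.13*np.sin(th)+.004*np.cos(th))).round(1))
E
```

```text
1.28 64.6 29.0
1.19 63.5 28.6
1.1 62.4 28.2
1.01 61.4 27.6
0.92 60.4 27.0
0.83 59.5 26.3
0.74 58.6 25.5
0.65 57.8 24.6
0.56 57.1 23.6
0.47 56.5 22.6
0.38 56.0 21.6
0.29 55.6 20.5
0.2 55.3 19.4
0.11 55.1 18.2
0.02 55.0 17.1
-0.07 55.0 15.9
```

View pics/c5.png

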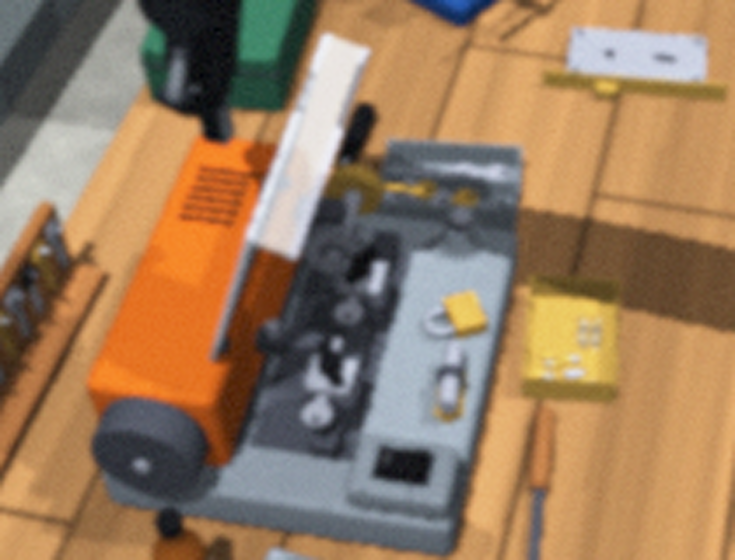

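The side view shows the fingertips at (215,130) behind the raised shield, with its edge at (340,50), and the plunger down at (460,220). I sweep forward and down along the arc.

Call:
{"name": "play_rows", "arguments": {"delta_pos": [[-2,0,0],[-1.5,0,0],[-0.8,0,0.2],[-1.1,0,-0.4],[-1.1,0,-0.4]], "angular": [[0,0,0],[0,0,0],[0,0,0],[0,0,0],[0,0,0]], "gripper": [255,255,255,255,255]}}

```text
t: 7.2
position: [0.6288, -0.0136, 0.2941]
tcp_rot: [0.004, -0.012, 1.0, -0.001]
wrist_force: [0.3, -0.8, 0.8]
opening: 0.0
grip_force: 0.7
```

Call:
{"name": "play_rows", "arguments": {"delta_pos": [[-1.0,0,-0.6],[-1.0,0,-0.6],[-0.9,0,-0.7],[-0.9,0,-0.8],[-0.8,0,-0.9]], "angular": [[0,0,0],[0,0,0],[0,0,0],[0,0,0],[0,0,0]], "gripper": [255,255,255,255,255]}}

```text
t: 7.62
position: [0.5828, -0.0135, 0.2575]
tcp_rot: [0.003, -0.012, 1.0, -0.001]
wrist_force: [-0.2, -0.7, 0.9]
opening: -0.0
grip_force: 0.6
```

Call:
{"name": "play_rows", "arguments": {"delta_pos": [[-0.8,0,-1.1],[-0.7,0,-1.0],[-0.6,0,-1.0],[-0.5,0,-1.0],[-0.4,0,-1.1]], "angular": [[0,0,0],[0,0,0],[0,0,0],[0,0,0],[0,0,0]], "gripper": [255,255,255,255,255]}}

```text
t: 8.03
position: [0.5523, -0.0131, 0.2029]
tcp_rot: [0.002, -0.012, 1.0, -0.0]
wrist_force: [1.3, 0.5, 1.0]
opening: 0.001
grip_force: 0.5
```

Call:
{"name": "play_rows", "arguments": {"delta_pos": [[-0.2,0,-1.1],[0,0,-1.1],[0,0,-1],[0,0,0],[0,0,0]], "angular": [[0,0,0],[0,0,0],[0,0,0],[0,0,0],[0,0,0]], "gripper": [255,255,255,255,255]}}

```text
t: 8.45
position: [0.5499, -0.0125, 0.1691]
tcp_rot: [-0.0, -0.012, 1.0, 0.0]
wrist_force: [0.3, -0.3, -0.8]
opening: -0.0
grip_force: 0.0
```

Call:
{"name": "play_rows", "arguments": {"delta_pos": [[0,0,-0.2],[0,0,-0.2],[0,0,0]], "angular": [[0,0,0],[0,0,0],[0,0,0]], "gripper": [255,255,255]}}

```text
t: 8.7
position: [0.5502, -0.0125, 0.1679]
tcp_rot: [-0.0, -0.013, 1.0, -0.0]
wrist_force: [-7.1, 0.4, 12.4]
opening: -0.004
grip_force: 6.3
```

Call:
{"name": "play_rows", "arguments": {"delta_pos": [[0,0,3],[0,0,3],[-0.6,3.5,0],[-0.6,3.5,0],[-0.6,3.5,0]], "angular": [[0,0,0],[0,0,0],[0,0,0],[0,0,0],[0,0,0]], "gripper": [255,255,255,255,255]}}

```text
t: 9.12
position: [0.532, 0.0933, 0.2265]
tcp_rot: [0.001, -0.011, 1.0, 0.0]
wrist_force: [-0.7, 0.6, 0.3]
opening: 0.002
grip_force: 0.0
```

Call:
{"name": "play_rows", "arguments": {"delta_pos": [[-0.6,3.5,0],[-0.6,3.5,0],[-0.9,3.5,0],[0,3.5,0],[0,0,0]], "angular": [[0,0,0],[0,0,0],[0,0,0],[0,0,0],[0,0,0]], "gripper": [255,255,255,255,255]}}

```text
t: 9.53
position: [0.5097, 0.2373, 0.2257]
tcp_rot: [-0.0, -0.015, 1.0, 0.001]
wrist_force: [-1.1, 0.3, 0.1]
opening: -0.002
grip_force: 0.0
```

```bash
python3 - <<'E'
from h import *
print(sensors.get_state()['position'])
im,D=optics.camera('side'); a=cv2.resize(im[80:280,110:330],None,fx=3,fy=3,interpolation=cv2.INTER_CUBIC)
cv2.imwrite('pics/c6.png',a)
im,D=optics.camera('top'); np.save('D2.npy',D); cv2.imwrite('top2.png',im)
print([dpt('top',u,v,D).round(3) for u,v in [(300,140),(300,155),(320,150),(332,187),(330,187)]])
E
```

```text
[0.50973544 0.23726244 0.22566883]
[array([ 0.636, -0.065,  0.168]), array([ 0.597, -0.064,  0.17 ]), array([ 0.61 , -0.114,  0.168]), array([ 0.529, -0.152,  0.104]), array([ 0.529, -0.147,  0.104])]
```

View pics/c6.png

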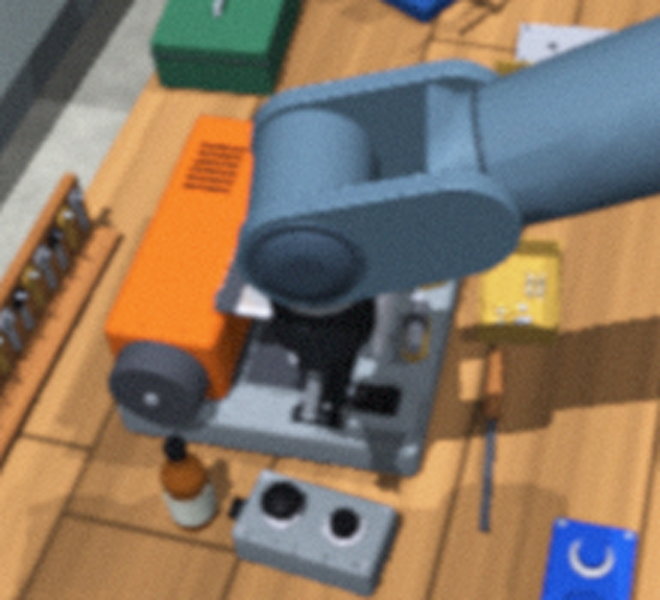

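Depth confirms the shield is level at 0.168 and the plunger is at 0.104. In the side view the station is untouched, with start at (345,523). Descending onto the start button.

Call:
{"name": "play_rows", "arguments": {"delta_pos": [[0.1,-0.2,-3.5],[0,0,-3.5],[0,0,-3.5],[0,0,-2.5],[0,0,-1.2]], "angular": [[0,0,0],[0,0,0],[0,0,0],[0,0,0],[0,0,0]], "gripper": [255,255,255,255,255]}}

```text
t: 10.05
position: [0.5094, 0.2284, 0.0796]
tcp_rot: [-0.003, -0.011, 1.0, -0.001]
wrist_force: [0.4, 0.4, 0.1]
opening: -0.004
grip_force: 0.0
```

Call:
{"name": "play_rows", "arguments": {"delta_pos": [[0,0,-0.7],[0,0,-0.4],[0,0,-0.2],[0,0,0]], "angular": [[0,0,0],[0,0,0],[0,0,0],[0,0,0]], "gripper": [255,255,255,255]}}

```text
t: 10.38
position: [0.5129, 0.2304, 0.0722]
tcp_rot: [0.001, -0.012, 1.0, 0.0]
wrist_force: [-0.7, 0.8, -0.8]
opening: -0.0
grip_force: 0.0
```

Call:
{"name": "play_rows", "arguments": {"delta_pos": [[-0.2,0.5,0],[0,0,0],[0,0,-0.5],[0,0,-0.3],[0,0,0]], "angular": [[0,0,0],[0,0,0],[0,0,0],[0,0,0],[0,0,0]], "gripper": [255,255,255,255,255]}}

```text
t: 10.8
position: [0.5111, 0.2362, 0.0641]
tcp_rot: [0.001, -0.012, 1.0, 0.001]
wrist_force: [0.2, 2.3, 5.0]
opening: 0.001
grip_force: 2.4
```

Pressed (5 N, 5.9 mm). Releasing and moving clear.

Call:
{"name": "play_rows", "arguments": {"delta_pos": [[0,0,0],[0,0,1],[0,0,3],[0,0,4],[0,0,4]], "angular": [[0,0,0],[0,0,0],[0,0,0],[0,0,0],[0,0,0]], "gripper": [255,255,255,255,255]}}

```text
t: 11.22
position: [0.5083, 0.2349, 0.1832]
tcp_rot: [-0.002, -0.012, 1.0, -0.001]
wrist_force: [0.7, 0.4, -0.8]
opening: -0.003
grip_force: 0.0
```

Call:
{"name": "play_rows", "arguments": {"delta_pos": [[-3,2,1],[-3,3,0],[-3,3,0],[-3,3,0],[-3,3,0]], "angular": [[0,0,0],[0,0,0],[0,0,0],[0,0,0],[0,0,0]], "gripper": [255,255,255,255,255]}}

```text
t: 11.63
position: [0.3602, 0.3738, 0.1932]
tcp_rot: [-0.0, -0.012, 1.0, -0.0]
wrist_force: [1.1, 0.5, -0.3]
opening: -0.002
grip_force: 0.0
```

Call:
{"name": "play_rows", "arguments": {"delta_pos": [[0,3,0],[0,3,0],[0,3,0],[0,0,0],[0,0,0]], "angular": [[0,0,0],[0,0,0],[0,0,0],[0,0,0],[0,0,0]], "gripper": [255,255,255,255,255]}}

```text
t: 12.05
position: [0.3613, 0.4638, 0.1927]
tcp_rot: [-0.0, -0.013, 1.0, -0.001]
wrist_force: [0.6, 0.0, 0.3]
opening: 0.002
grip_force: 0.0
```

```bash
python3 - <<'E'
from h import *
print(sensors.get_state()['position'])
im,D=optics.camera('top'); cv2.imwrite('pics/c7.png',cv2.resize(im[85:220,165:360],None,fx=4,fy=4,interpolation=cv2.INTER_CUBIC))
c=lambda x,y:(165+x/4,85+y/4)
for n,x,y in [('on',252,418),('off',252,455),('plunger',673,408),('start',84,451),('pane',450,230)]: print(n,dpt('top',*c(x,y),D).round(4))
E
```

```text
[0.36134133 0.46375537 0.19266523]
on [0.526  0.1204 0.1002]
off [0.5007 0.12   0.103 ]
plunger [0.3111 0.0363 1.0971]
start [0.5107 0.2352 0.0716]
pane [ 0.631  -0.0087  0.1659]
```

View pics/c7.png

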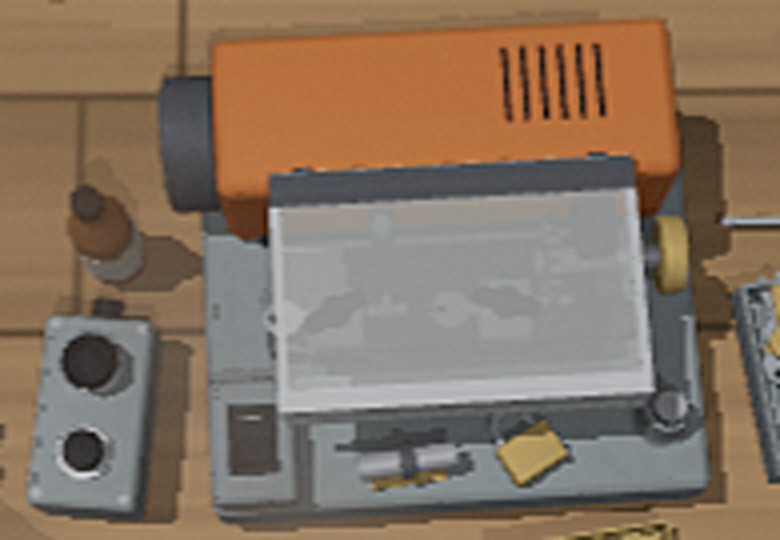

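The final view shows the rocker on at (252,438), with its on half at 0.100 and its off half up. The plunger is down at (668,412), the shield is shut, start has sprung back at (84,451), and nothing else has moved.

```bash
python3 -c "
from rig import r
print(r.finish_job())"
```

```text
the job is handed in; nothing more can be done
None
```

The job is done and handed in at about 12 s: mains on, carriage lock down, shield shut, then start pressed and sprung back, with the arm clear and everything else where it was.

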